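# Load, square and pump shut a bench filter press

### The job

Take the filter plate with the green tab from the draining rack and stand it on the filter press's bed, in the gap between the blue-tabbed plates and the pusher, then tap all three plates back against the steel rail so that their edges are flush. Pump the long lever through full strokes, all the way down and all the way back up, until the pusher has clamped the plates tight against the head, and then throw the red-knobbed hold valve right over, away from the robot. Do not push the pusher by hand, leave the red-tabbed plate in the rack, and do not knock the two bottles.

Things in the scene. Friction and masses are not known exactly. Their poses are not given: they have to be found in the camera images.
- press: Blue and grey fixed bench filter press; origin at the centre of its underside; y runs from the head to the pump end, x from the open near side to the rail. Grey base 175 (x) by 440 (y); its top at z=30 is the bed on which plates stand. Blue head: y -220 to -170, 80 wide, top z=150. Blue pump block: x -60 to 70, y 60 to 220, top z=105, carries lever and hold valve
- rail_face (a point): point on the face of the steel locating rail on the far side of the bed (press frame 55, -120, 55). The face lies at press x=55, z 30 to 92, y -170 to 50; a 110 mm wide plate that touches it has its centre at press x=0
- head_face (a point): centre of the head's clamping face (press frame 0, -170, 80)
- pusher_face (a point): centre of the clamping face of the steel pusher (110 wide in x, 20 thick, press z 37 to 130, on a horizontal ram). At first at press y=-39 to -45; each full lever stroke moves it 15 to 20 mm towards the head, and it stays. With three plates clamped it is 72 mm from the head face; then further strokes only slip in a relief valve and do no harm
- pump_lever (a joint): angle of the pump lever: 0 = up (its spring holds it there, 23 degrees above level), 0.5 rad = fully down (6 degrees below level), where it meets a hard stop. It takes 5 to 20 N at the grip and springs back when let up. A full stroke goes past 0.4 and returns below 0.1
- lever_grip (a point): middle of the black rubber grip of the pump lever, on its axis. The grip is a round bar 28 in diameter and about 125 long, its length in line with the lever, which points from its pivot away from the head (press +y), beyond the end of the pump block. This point is 165 from the pivot; lever up it is at about z=199, down at about z=119. Press it down from above
- lever_pivot (a point): pivot of the pump lever (press frame 30, 100, 135); the lever turns about the press's x axis
- hold_valve (a joint): angle of the hold valve's toggle: 0 = leaning to the robot (press -x), 1.0 rad = fully over, leaning away (press +x). Stays where it is left; a light push
- hold_valve_tip (a point): centre of the 26 mm red ball on the hold valve's toggle, 70 from its pivot, which is at press frame (-22, 175, 127)
- rack: Grey draining rack, fixed, 140 (x) by 150 (y), walls 30 high and 4 thick, floor 4 thick, with a middle wall making two slots side by side in y, each about 69 wide in y; origin at the centre of its underside. The green-tabbed and the red-tabbed plate stand in the slots, centres at y=+37 and -37 of the rack, either way round
- plate_green: Filter plate to load: white, 110 wide (own x), 24 thick (own y), 100 high, with a green tab on the top centre, 40 (x) by 20 (y), rising 35 above the plate (its top is 135 above the underside). 350 g. Origin at the centre of the underside. Grip the tab across its 20 mm (own y)
- plate_a: Filter plate of the same size with a blue tab, standing in the press next to the head, its far edge short of the rail by 8 to 22 mm
- plate_b: The same with a blue tab, standing next to plate_a, on the pusher's side
- plate_red: The same with a red tab, standing in the other slot of the rack; to be left alone
- wash_bottle: clear wash bottle, 72 across, 180 high, origin under its centre; bystander
- amber_bottle: amber bottle, 68 across, 110 high, origin under its centre; bystander

How it is judged:
By the outcome, as a careful person would: the job done as asked, in the order asked, and still so for the second after the job is handed in, with the robot touching nothing.
It also fails if it takes over 72 s, if anything falls off the work surface, if the arm or the gripper's body presses on something with over 40 N, if the wrist force passes 120 N, or if a joint passes its speed limit or range.

### The arm

A 6-joint arm with a two-finger parallel gripper is mounted at the origin on the work surface. World frame = base frame: x ahead of the robot, y to its left, z up, the work surface at z = 0. Lengths are in mm, angles in rad, forces in N, time in s.
With the tool pointing down it reaches from about 350 to 775 mm from the base axis. Payload 7.3 kg.
Tool frame: the origin (TCP) lies on the centre line of the jaws, within the pads' length; the fingertips stand 14 mm ahead of it and the grasp point (between the pads) lies 5 mm behind it; z points along the fingers, y is the line along which they close (so a half turn about z gives the same grasp; the last joint's range is limited). The gripper opens to 92 mm and grips with 3 to 60 N. Pads are 19 mm wide; open, the fingers measure 130 mm over their backs; the gripper's body (75 mm by 190 mm) begins 47 mm behind the grasp point.
Start: joints at [-1.437, 0.342, 1.524, -0, 1.275, -0.146], TCP at [145.008, -504.595, 240.741] pointing down, gripper open.
Joint ranges: [-2.53, 2.53], [-0.77, 2.02], [0.04, 2.7], [-1, 4.14], [0.28, 2.66], [-3.11, 3.11]. Speed limits (rad/s): [2.57, 2.57, 3.14, 3.14, 3.14, 3.14].

### API

Orientations are given as [roll, pitch, yaw] about the fixed x, y, z axes, in that order (R = Rz(yaw) Ry(pitch) Rx(roll)).
In Python, from plant import get_obs, capture, bot, spot_in, trace, pinpoint gives the robot as it stands.
- The arm moves only by the tool play_rows, never from a script. Its argument "rows" is a list of rows, each a list of 2 entries, a list of its own where there are three numbers: the shift along the world's x, y, z in units of 3 cm (1.0 is 3 cm), then the turn, a rotation vector about the world's x, y, z in units of 8 degrees (1.0 is 8 degrees). A call has 1 to 12 rows; each row shifts and turns the commanded pose from where the row before left it; what a row does not reach is not made up. A row lasts 1/8 s, in which the tool goes at most 62.5 mm and 10.7 degrees, less where a joint would pass 70% of its speed; a pose out of reach is approached as far as the arm can. A call with a number of a shift or a turn outside -1 to 1 is refused whole. A call with a gripper value outside its range is refused whole. "hand" is the opening, from -1 (shut) to 1 (fully open), set as the call begins (left out, the last holds). The fingers move at their own pace and stop on an object; the grip force is fixed at half the most. Time passes only in rows, so rows that do not move let the fingers close. It gives the time, the measured TCP pose, the force, the opening and the grip force at its end, in the units of the state.
- get_obs(): the state, without advancing time (a new reading comes with each control period).
- capture(name): name is "scene" or "top" or "wrist"; returns a dict with "frame" (400x640x3 uint8, red, green, blue), "fov_y" (degrees; the focal length in pixels is half the picture's height over the tangent of half this angle, whatever the lens; pixels are square), "cx", "cy" (the principal point, pixels), "rvec" (rotation vector, rad) and "tvec" (3), from world to camera coordinates, as OpenCV has them; the wrist camera has in their place "hand_eye" (4x4, takes a point from camera to tool coordinates, whose origin is the TCP and whose axes are the flange's). Camera axes: x right, y down, z forward; pixel columns grow to the right and rows downward; lengths in mm; the calibration is good to about 2 mm. A picture is of the moment at which its call begins: read the wrist's pose just before it. There is no depth.
- bot.close_job(): hands the job in; it is judged then, once.
Trained networks look in the newest picture that a camera, given by its name, has taken for a name from the list of things; names that differ only in an ending like _2 or _b are one class to them, and where a whole thing is asked for, a point or a joint stands for the part that bears it (a point fixed in the world has none). Each returns a list of dicts, best first, with "p" (0 to 1); they miss things now and then, are a little off and sometimes report something else, mostly with a low value. They report only what shows in the picture. A call takes as long as a camera call.
- spot_in(query, camera): "at" ([row, column] in pixels, amid what is visible of it).
- trace(query, camera): "mask" (400x640 bool, what is visible of it) and "at" ([row, column] in pixels, amid what is visible of it).
- pinpoint(query, camera): "at" ([row, column] in pixels: a listed point, or the origin of a listed thing).
The state is a dict: "time": time; "joint_positions": joint angles; "dq": joint speeds; "tau": joint torques, N m; "tool_pos": TCP position; "tcp_rot": TCP orientation; "contact_force": force on the tool from outside, world axes, zero at the start; "moment": the same for the moment, N m; "grip_width": finger opening in mm; "finger_force": force on a finger pad.
Only numpy, scipy, OpenCV 4.12 (cv2) and the standard library are available. Lean on these libraries where they do the work, as an engineer would, in place of code of your own. Each camera call takes 0.05 s, during which the arm holds its last target. There are 200 camera calls.

## Working session

There is one attempt and no reset: what is moved stays moved. The work goes in short steps, Python scripts to look and compute and a tool call to move; the robot and the scene stay as the last step left them, time stands still between calls to the robot, and variables do not carry over. Pictures are saved under pics/ and viewed, at most 10 in all, crops included, and the job is handed in when it is done.

Besides the shell and the picture viewer there is one more tool, called as a command line: name --argument value ..., lists and objects as JSON in quotes. play_rows: Moves the arm, as the interface text tells. Shifts and turns lie within -1 to 1; 1 stands for 3 cm of shift or 8 degrees of turn. Its arguments: {"type":"object","properties":{"rows":{"type":"array"},"hand":{"type":"number"}},"required":["rows"]}

```bash
mkdir -p pics; ls; cat > h.py <<'E'
import numpy as np, cv2
from plant import get_obs, capture, bot, spot_in, trace, pinpoint
def cam(c):
    h,w=c['frame'].shape[:2]; f=h/2/np.tan(np.radians(c['fov_y'])/2)
    K=np.array([[f,0,c['cx']],[0,f,c['cy']],[0,0,1.]])
    if 'rvec' in c: R=cv2.Rodrigues(np.array(c['rvec'],float))[0]; t=np.array(c['tvec'],float).reshape(3)
    return K,R,t
def ray(c,at):
    K,R,t=cam(c); d=R.T@np.linalg.inv(K)@np.array([at[1],at[0],1.]); return -R.T@t,d
def onz(c,at,z):
    o,d=ray(c,at); return o+d*(z-o[2])/d[2]
def tri(rays):
    A=np.zeros((3,3));b=np.zeros(3)
    for o,d in rays:
        d=d/np.linalg.norm(d);P=np.eye(3)-np.outer(d,d);A+=P;b+=P@o
    p=np.linalg.solve(A,b); return p,[np.linalg.norm((np.eye(3)-np.outer(d,d)/(d@d))@(p-o)) for o,d in rays]
def proj(c,P):
    K,R,t=cam(c); q=(R@np.atleast_2d(P).T).T+t; q=(K@q.T).T; return q[:,:2]/q[:,2:]
def save(c,n): cv2.imwrite('pics/'+n,c['frame'][:,:,::-1])
E
python3 - <<'E'
from h import *
C={n:capture(n) for n in('scene','top')}
for n in C: save(C[n],n+'0.png'); print(n,ray(C[n],[200,320]))
for q in ['press','rail_face','head_face','pusher_face','lever_grip','lever_pivot','hold_valve_tip','rack','plate_green','plate_a','plate_red','wash_bottle','amber_bottle']:
    r={n:pinpoint(q,n)[:3] for n in C}
    for n in C: print(q,n,[(np.round(x['at']).tolist(),round(x['p'],2)) for x in r[n]])
    if r['scene'] and r['top']:
        p,e=tri([ray(C[n],r[n][0]['at']) for n in C]); print('   ',p.round(1),np.round(e,1))
E
```

```text
pics
scene (array([ 923.92314285,  439.98043984, 1008.35360595]), array([-0.31433861, -0.4462917 , -0.83795842]))
top (array([ 524.24532691,  -16.85781366, 1155.51897388]), array([ 0.05165737,  0.01635894, -0.99853606]))
press scene [([250.0, 362.0], 0.75)]
press top [([219.0, 282.0], 0.62)]
    [533.7 107.2 -25.6] [2.9 2.9]
rail_face scene [([220.0, 323.0], 0.91)]
rail_face top [([195.0, 325.0], 0.6)]
    [595.5 -10.9  48.1] [0. 0.]
head_face scene [([194.0, 331.0], 0.95)]
head_face top [([219.0, 344.0], 0.59)]
    [530.5 -61.6  65.4] [1.1 1.1]
pusher_face scene [([223.0, 353.0], 0.88)]
pusher_face top [([212.0, 298.0], 0.92), ([194.0, 327.0], 0.64)]
    [545.7  57.6  75.6] [3.1 3.1]
lever_grip scene [([301.0, 428.0], 0.7)]
lever_grip top [([196.0, 164.0], 0.73)]
    [578.4 357.  199. ] [0.5 0.5]
lever_pivot scene [([261.0, 384.0], 0.86)]
lever_pivot top [([196.0, 234.0], 0.57), ([224.0, 342.0], 0.46)]
    [578.2 211.3 142.6] [5.9 5.9]
hold_valve_tip scene [([254.0, 433.0], 0.54)]
hold_valve_tip top [([232.0, 194.0], 0.57)]
    [496.7 283.3 208.1] [0.9 0.9]
rack scene [([145.0, 298.0], 0.64)]
rack top [([236.0, 442.0], 0.89)]
    [ 485.1 -325.5    7.7] [6.6 6.6]
plate_green scene [([138.0, 288.0], 0.58)]
plate_green top [([234.0, 453.0], 0.96)]
    [ 497.6 -354.9   23.4] [0.1 0.1]
plate_a scene [([208.0, 337.0], 0.95), ([199.0, 337.0], 0.85), ([259.0, 432.0], 0.64)]
plate_a top [([222.0, 331.0], 0.97), ([223.0, 340.0], 0.83), ([236.0, 453.0], 0.6)]
    [526.4 -29.7  25.6] [3.1 3.1]
plate_red scene [([154.0, 302.0], 0.89)]
plate_red top [([243.0, 427.0], 0.89)]
    [ 475.4 -299.   -20.7] [5.9 5.9]
wash_bottle scene [([160.0, 239.0], 0.91)]
wash_bottle top [([166.0, 465.0], 0.88), ([162.0, 393.0], 0.42)]
    [ 6.793e+02 -3.917e+02  2.000e-01] [3.7 3.7]
amber_bottle scene [([200.0, 262.0], 0.72), ([152.0, 303.0], 0.15)]
amber_bottle top [([160.0, 394.0], 0.87)]
    [ 6.958e+02 -2.009e+02 -1.000e-01] [0.6 0.6]
```

```bash
python3 - <<'E'
import cv2
a=cv2.imread('pics/scene0.png')[100:350,210:530]; b=cv2.imread('pics/top0.png')[120:280,130:530]
cv2.imwrite('pics/s1.png',cv2.resize(a,None,fx=2.4,fy=2.4,interpolation=2)); cv2.imwrite('pics/t1.png',cv2.resize(b,None,fx=2,fy=2,interpolation=2))
E
```

```text
(no output)
```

View pics/s1.png

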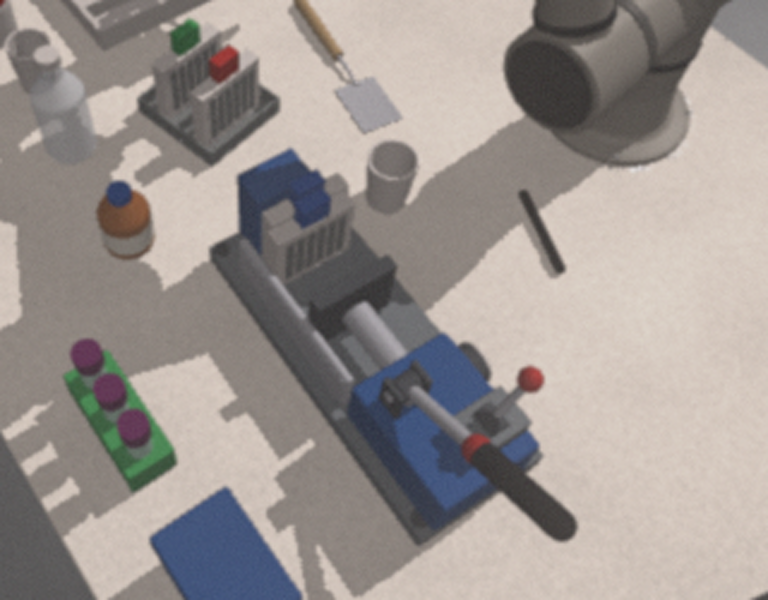

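View pics/t1.png

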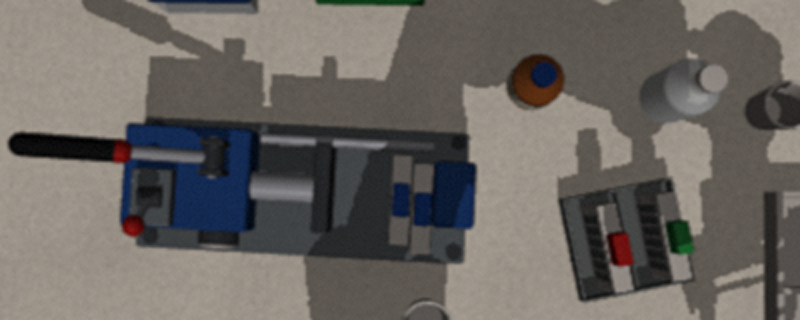

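The scene view shows the press in the middle, with the two blue tabs next to the head. The rack is behind it: green tab at about (288,115) in full-image pixels, red at (302,127). The valve ball is at (431,258). In the top view, press y runs to the left with a slight yaw, and the rack is yawed about 10°, with green in the right-hand slot. Next I'll fit the poses.

```bash
cat > fit.py <<'E'
from h import *
from scipy.optimize import least_squares
C={n:capture(n) for n in('scene','top')}
def T(p,P):
    P=np.atleast_2d(P).astype(float);c,s=np.cos(p[2]),np.sin(p[2])
    return np.c_[p[0]+c*P[:,0]-s*P[:,1],p[1]+s*P[:,0]+c*P[:,1],P[:,2]]
def fit(ob,p0):
    f=lambda p:np.concatenate([(proj(C[n],T(p,P))[0]-np.array(at)[::-1])for n,P,at in ob])
    r=least_squares(f,p0,loss='soft_l1',f_scale=1.5);return r.x,f(r.x).reshape(-1,2)
K={'rail_face':(55,-120,55),'head_face':(0,-170,80),'lever_pivot':(30,100,135),'lever_grip':(30,252,199)}
ob=[(n,K[q],pinpoint(q,n)[0]['at']) for n in C for q in K]
f=lambda x,y:(120+y/2,130+x/2)
ob+=[('top',(87.5,-220,30),f(467,134)),('top',(-87.5,-220,30),f(464,262)),('top',(40,-170,150),f(433,161)),('top',(-40,-220,150),f(472,227)),('top',(-40,-170,150),f(430,226)),('top',(40,-220,150),f(476,163))]
g=lambda x,y:(100+y/2.4,210+x/2.4)
ob+=[('scene',(87.5,-220,30),g(211,247)),('scene',(87.5,220,30),g(422,543))]
pp,res=fit(ob,[533,107,0]);print('press',pp);print(np.c_[res.round(1)].tolist())
rk=[('top',P,f(*a)) for P,a in zip([(70,75,30),(70,-75,30),(-70,-75,30),(-70,75,30)],[(560,198),(668,180),(692,280),(582,298)])]
pr,res=fit(rk,[485,-325,.1]);print('rack',pr,res.round(1).tolist())
np.save('pp.npy',pp)
inv=lambda p,w:T([0,0,-p[2]],[np.array(w)-[p[0],p[1],0]])[0]
hsv={n:cv2.cvtColor(C[n]['frame'],cv2.COLOR_RGB2HSV) for n in C}
m=cv2.inRange(hsv['top'],(45,100,30),(75,255,255));m[:200]=0;m[:,:440]=0;m[:,490:]=0
ys,xs=np.nonzero(m);at=(ys.mean(),xs.mean());w=onz(C['top'],at,139-9);print('green tab top',at,len(ys),w,'rackframe',inv(pr,w),cv2.minAreaRect(np.c_[xs,ys].astype(np.float32)))
for q in('plate_green','plate_a','hold_valve_tip','plate_red'):
  for n in C:
    for r in trace(q,n)[:3]:
        mm=r['mask'].astype(np.uint8);ys,xs=np.nonzero(mm)
        print(q,n,round(r['p'],2),np.round(r['at']),len(xs),[np.round(v,1) for v in cv2.minAreaRect(np.c_[xs,ys].astype(np.float32))] if len(xs) else '')
for q in('hold_valve_tip','plate_a'):
    a=pinpoint(q,'top'); print(q,[inv(pp,onz(C['top'],r['at'],188 if q[0]=='h' else 30)).round(1) for r in a])
o=get_obs();print(o['tool_pos'],o['tcp_rot'],o['grip_width'],o['contact_force'])
E
python3 fit.py
```

```text
press [ 5.43449288e+02  1.07411217e+02 -3.93129892e-02]
[[-1.2, -0.2], [-0.3, -0.4], [-0.6, -1.3], [3.0, 2.9], [-0.4, 1.0], [0.2, -2.7], [-0.1, 4.6], [-0.4, -0.8], [0.6, -1.2], [-1.2, 0.4], [0.1, -0.3], [-0.1, 1.4], [-0.1, 0.7], [-0.4, -0.2], [-2.0, -0.5], [-0.8, -0.7]]
rack [ 4.82575137e+02 -3.25638709e+02  2.04630716e-01] [[-0.3, -0.2], [1.1, -1.8], [0.1, 0.2], [-0.7, 1.9]]
green tab top (np.float64(238.7642857142857), np.float64(470.29285714285714)) 140 [ 488.87816521 -364.41070838  130.        ] rackframe [ -1.70716518 -39.24387459 130.        ] ((469.7115478515625, 238.55767822265625), (16.669872283935547, 10.59027099609375), 78.69007110595703)
plate_green scene 0.84 [125. 286.] 685 [array([285.8, 127.2]), array([21.4, 40.8]), np.float64(31.6)]
plate_green scene 0.52 [260. 372.] 9453 [array([377.9, 248.3]), array([203.8,  84.8]), np.float64(53.9)]
plate_green top 0.79 [237. 459.] 915 [array([463.3, 238.3]), array([44.6, 24.3]), np.float64(82.6)]
plate_a scene 0.89 [179. 335.] 318 [array([333.5, 182.1]), array([14.5, 40.9]), np.float64(60.6)]
plate_a scene 0.58 [196. 338.] 942 [a
[... 278 characters left out ...]
3.] 428 [array([330.1, 219.5]), array([ 9.9, 45.1]), np.float64(2.9)]
hold_valve_tip scene 0.44 [259. 428.] 172 [array([425., 263.]), array([ 9.9, 25.5]), np.float64(45.0)]
plate_red scene 0.61 [140. 303.] 771 [array([302.3, 138.8]), array([25.5, 40.3]), np.float64(45.0)]
plate_red top 0.9 [243. 433.] 814 [array([434.7, 243.2]), array([46.2, 20. ]), np.float64(76.8)]
hold_valve_tip [array([ 33.1,  89.5, 188. ]), array([-56.3, 178.9, 188. ]), array([  5.9, -57.8, 188. ])]
plate_a [array([  -5. , -144.3,   30. ]), array([ -13.9, -167.2,   30. ])]
[ 145.00886146 -504.59673828  240.75249348] [ 3.14150010e+00 -2.14224271e-05  2.79751510e-01] 92.12518190918586 [ 0.69229266  0.33970275 -0.36271918]
```

play_rows --rows '[[[0.96,0.39,0],[0,0,-0.05]],[[0.96,0.39,0],[0,0,-0.05]],[[0.96,0.39,0],[0,0,-0.05]],[[0.96,0.39,0],[0,0,-0.05]],[[0.96,0.39,0],[0,0,-0.05]],[[0.96,0.39,0],[0,0,-0.05]],[[0.96,0.39,0],[0,0,-0.05]],[[0.96,0.39,0],[0,0,-0.05]],[[0.96,0.39,0],[0,0,-0.05]],[[0.96,0.39,0],[0,0,-0.05]],[[0.96,0.39,0],[0,0,-0.05]],[[0.9,0.39,0],[0,0,-0.05]]]' --hand 0

```text
time: 3.9
tool_pos: [489.8, -363.7, 240.6]
tcp_rot: [3.142, 0.0, 0.196]
contact_force: [0.4, -0.7, -0.6]
grip_width: 45.5
finger_force: 0.0
```

```bash
cat >> h.py <<'E'
from scipy.spatial.transform import Rotation as Ro
def wcap(n=None):
    o=get_obs(); c=capture('wrist'); H=np.array(c['hand_eye'],float)
    M=np.eye(4);M[:3,:3]=Ro.from_euler('xyz',o['tcp_rot']).as_matrix();M[:3,3]=o['tool_pos'];W=np.linalg.inv(M@H)
    c['rvec']=cv2.Rodrigues(W[:3,:3])[0];c['tvec']=W[:3,3]
    if n: save(c,n)
    return c,o
E
python3 - <<'E'
from h import *
c,o=wcap('w1.png');print(o['tool_pos'],o['tcp_rot'],o['grip_width'])
hsv=cv2.cvtColor(c['frame'],cv2.COLOR_RGB2HSV)
m=cv2.inRange(hsv,(45,90,30),(80,255,255))
n,l,s,ce=cv2.connectedComponentsWithStats(m)
for i in range(1,n):
    if s[i,4]>150:
        ys,xs=np.nonzero(l==i);b=cv2.boxPoints(cv2.minAreaRect(np.c_[xs,ys].astype(np.float32)))
        P=np.array([onz(c,q[::-1],139) for q in b]);print(s[i],P.round(1).tolist(),P.mean(0),np.degrees(np.arctan2(*(P[1]-P[0])[[1,0]])))
print(proj(c,[489,-364,139]))
E
```

```text
[ 489.77336497 -363.71662173  240.6401366 ] [3.14157140e+00 5.24284567e-05 1.95942867e-01] 45.51133049066161
[ 306  176   25   52 1170] [[471.4, -357.1, 139.0], [515.0, -350.1, 139.0], [518.2, -368.6, 139.0], [474.7, -376.6, 139.0]] [ 494.82404404 -363.09467668  139.        ] 9.130319552996403
[[317.62428175 208.99860464]]
```

View pics/w1.png

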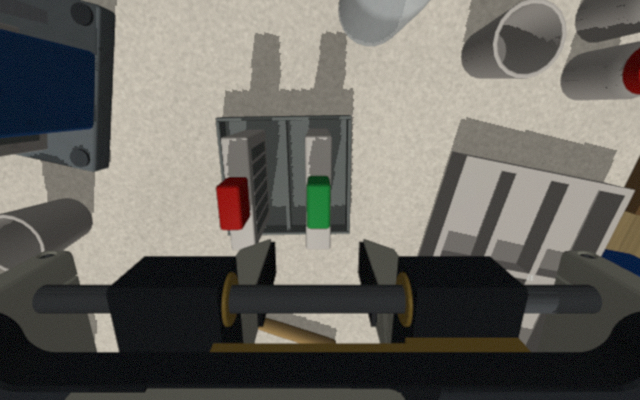

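The wrist view shows the green tab centred at pixel (318,203), almost directly below the TCP, with the red tab well to its left. I'll descend and grip.

play_rows --rows '[[[0.1,0,-0.9],[0,0,-0.1]],[[0,0,-0.9],[0,0,0]],[[0,0,-0.9],[0,0,0]],[[0,0,-0.8],[0,0,0]],[[0,0,-0.42],[0,0,0]],[[0,0,0],[0,0,0]]]'

```text
time: 4.7
tool_pos: [491.5, -364.0, 122.5]
tcp_rot: [-3.14, 0.001, 0.182]
contact_force: [0.9, -1.0, -0.3]
grip_width: 46.1
finger_force: 0.0
```

play_rows --rows '[[[0,0,0],[0,0,0]],[[0,0,0],[0,0,0]],[[0,0,0],[0,0,0]],[[0,0,0],[0,0,0]]]' --hand -1

```text
time: 5.2
tool_pos: [492.0, -364.4, 123.8]
tcp_rot: [3.141, -0.001, 0.182]
contact_force: [-0.2, 0.6, 2.9]
grip_width: 19.6
finger_force: 29.9
```

play_rows --rows '[[[0,0,0.6],[0,0,0]],[[0,0,0.9],[0,0,0]],[[0,0,1],[0,0,0]],[[0,0,1],[0,0,0]],[[0,0.5,1],[0,0,0]],[[0,0.9,0.8],[0,0,0]],[[0,1,0.6],[0,0,0]],[[0,1,0],[0,0,0]]]'

```text
time: 6.2
tool_pos: [491.9, -261.5, 301.0]
tcp_rot: [3.14, -0.001, 0.182]
contact_force: [-0.4, 1.4, -4.2]
grip_width: 19.6
finger_force: 29.9
```

play_rows --rows '[[[0.14,1,0],[0,0,-0.16]],[[0.14,1,0],[0,0,-0.16]],[[0.14,1,0],[0,0,-0.16]],[[0.14,1,0],[0,0,-0.16]],[[0.14,1,0],[0,0,-0.16]],[[0.14,1,0],[0,0,-0.16]],[[0.14,1,0],[0,0,-0.16]],[[0.14,1,0],[0,0,-0.16]],[[0.14,1,0],[0,0,-0.16]],[[0.14,0.67,0],[0,0,-0.16]],[[0,0,0],[0,0,0]]]'

```text
time: 7.58
tool_pos: [533.4, 29.2, 299.3]
tcp_rot: [-3.141, 0.002, -0.039]
contact_force: [0.2, -0.7, -3.5]
grip_width: 20.3
finger_force: 29.9
```

```bash
python3 - <<'E'
from h import *
c,o=wcap('w2.png');print(o['tool_pos'],o['tcp_rot'],o['grip_width'],o['finger_force'])
pp=np.load('pp.npy')
def inv(w):
    d=np.array(w)[:2]-pp[:2];cc,s=np.cos(pp[2]),np.sin(pp[2]);return np.array([cc*d[0]+s*d[1],-s*d[0]+cc*d[1],w[2]])
print('tcp press',inv(o['tool_pos']))
c2=capture('top');save(c2,'t2.png')
for n,cc in(('wrist',c),('top',c2)):
  for q,z in(('pusher_face',80),('plate_a',30),('head_face',80),('rail_face',55),('plate_green',30)):
    print(n,q,[(inv(onz(cc,r['at'],z)).round(1).tolist(),round(r['p'],2)) for r in pinpoint(q,n)])
E
```

```text
[533.43446497  29.1804309  299.34393341] [-3.14140899e+00  1.82446879e-03 -3.90864585e-02] 20.298476530939 29.94478315114975
tcp press [ -6.93239146 -78.56395149 299.34393341]
wrist pusher_face [([1.7, -46.3, 80.0], 0.56)]
wrist plate_a [([-7.7, -129.1, 30.0], 0.96), ([-38.7, -386.2, 30.0], 0.51)]
wrist head_face [([3.4, -39.3, 80.0], 0.6), ([-108.9, 279.4, 80.0], 0.3)]
wrist rail_face [([56.2, -125.9, 55.0], 0.93)]
wrist plate_green [([-56.1, -77.3, 30.0], 0.79)]
top pusher_face []
top plate_a []
top head_face []
top rail_face [([62.6, -118.8, 55.0], 0.74)]
top plate_green []
```

View pics/w2.png

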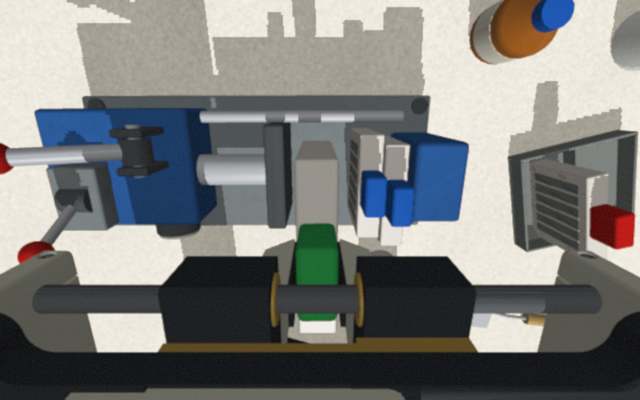

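The wrist view shows the green plate hanging over the gap. The pusher's front top edge is at about col 290, plate_b's tab at cols 362–384 and plate_a's tab at 387–413. I'll work out the clearances.

```bash
cat >> h.py <<'E'
pp=np.load('pp.npy')
def inv(w):
    d=np.array(w)[:2]-pp[:2];cc,s=np.cos(pp[2]),np.sin(pp[2]);return np.array([cc*d[0]+s*d[1],-s*d[0]+cc*d[1],w[2]])
def fwd(w):
    cc,s=np.cos(pp[2]),np.sin(pp[2]);return np.array([pp[0]+cc*w[0]-s*w[1],pp[1]+s*w[0]+cc*w[1],w[2]])
E
python3 - <<'E'
from h import *
c,o=wcap()
for nm,at,z in [('pusher top front far',(124,290),130),('pusher top front near',(226,290),130),('tab b L top far',(172,362),165),('tab b R',(172,384),165),('tab b near',(216,375),165),('tab a L',(181,387),165),('tab a R',(181,412),165),('tab a near',(226,400),165),('b top near end L',(237,350),130),('b near end R',(237,376),130),('a near R',(245,403),130),('b far L',(130,353),130),('a far',(146,400),130),('headface top far',(134,393),150),('headface top near',(219,410),150),('green tab far L',(225,302),299-5+12),('green bottomfar L',(158,297),180),('green bottom far R',(158,336),180)]:
    print(nm,inv(onz(c,at,z)).round(1))
E
```

```text
pusher top front far [ 57.3 -53.4 130. ]
pusher top front near [-49.2 -50.5 130. ]
tab b L top far [  16.7 -120.5  165. ]
tab b R [  16.7 -140.4  165. ]
tab b near [ -25.6 -134.5  165. ]
tab a L [   8.3 -143.7  165. ]
tab a R [   8.3 -166.6  165. ]
tab a near [ -35.8 -158.9  165. ]
b top near end L [ -62.1 -115.4  130. ]
b near end R [ -62.2 -143.7  130. ]
a near R [ -71.8 -173.8  130. ]
b far L [  51.5 -115.1  130. ]
a far [  35.8 -162.4  130. ]
headface top far [  49.2 -149.8  150. ]
headface top near [ -34.2 -172.6  150. ]
green tab far L [ 19.9 -72.6 306. ]
green bottomfar L [ 31.9 -62.8 180. ]
green bottom far R [ 31.8 -95.8 180. ]
```

play_rows --rows '[[[0,0,-0.7],[0,0,0]],[[0,0,-0.9],[0,0,0]],[[0,0,-0.9],[0,0,0]],[[0,0,-0.9],[0,0,0]],[[0,0,-0.8],[0,0,0]],[[0,0,-0.5],[0,0,0]],[[0,0,-0.15],[0,0,0]],[[0,0,-0.1],[0,0,0]],[[0,0,0],[0,0,0]]]'

```text
time: 9.35
tool_pos: [534.2, 27.9, 152.2]
tcp_rot: [3.141, -0.001, -0.041]
contact_force: [-0.2, -0.0, -3.3]
grip_width: 19.7
finger_force: 29.9
```

play_rows --rows '[[[0,0,-0.06],[0,0,0]],[[0,0,0],[0,0,0]]]'

```text
time: 9.6
tool_pos: [533.9, 27.9, 150.0]
tcp_rot: [3.142, -0.0, -0.041]
contact_force: [-0.1, -0.1, -4.7]
grip_width: 20.1
finger_force: 29.9
```

play_rows --rows '[[[0,0,-0.04],[0,0,0]],[[0,0,0],[0,0,0]]]'

```text
time: 9.85
tool_pos: [533.9, 27.9, 149.8]
tcp_rot: [3.141, -0.001, -0.041]
contact_force: [-2.5, 0.6, 5.6]
grip_width: 19.6
finger_force: 29.9
```

play_rows --rows '[[[0,0,0],[0,0,0]],[[0,0,0],[0,0,0]],[[0,0,0],[0,0,0]],[[0,0,0.6],[0,0,0]],[[0,0,0.9],[0,0,0]],[[0,0,0.9],[0,0,0]]]' --hand -0.32

```text
time: 10.6
tool_pos: [533.8, 27.9, 221.3]
tcp_rot: [3.142, 0.0, -0.041]
contact_force: [-0.2, 0.8, 0.7]
grip_width: 31.1
finger_force: 0.0
```

```bash
python3 - <<'E'
from h import *
c=capture('top');save(c,'t3.png');s=capture('scene')
im=cv2.imread('pics/t3.png')[160:320,220:420];cv2.imwrite('pics/t3c.png',cv2.resize(im,None,fx=3,fy=3,interpolation=2))
im=cv2.imread('pics/top0.png')[160:320,220:420];cv2.imwrite('pics/t0c.png',cv2.resize(im,None,fx=3,fy=3,interpolation=2))
a,b=onz(c,(275,342),80),0
# cup in scene0: rim centre ~ crop(392,160), base ~ (388,205)
f=lambda x,y:(100+y/2.4,210+x/2.4)
print('rim',onz(s,f(392,162),80),onz(s,f(386,200),0),'base outline',onz(s,f(386,211),0)); print('top',a,onz(c,(270,342),80))
print(fwd([-115,-143,72]),fwd([-115,-78,72]))
E
```

```text
rim [372.79274868 -58.11858437  80.        ] [373.21738342 -55.30949857   0.        ] base outline [384.69237857 -41.19689754   0.        ]
top [390.55995192 -57.87337365  80.        ] [403.12122515 -57.71600882  80.        ]
[422.91783429 -30.95846423  72.        ] [425.47252042  33.99131312  72.        ]
```

View pics/t0c.png

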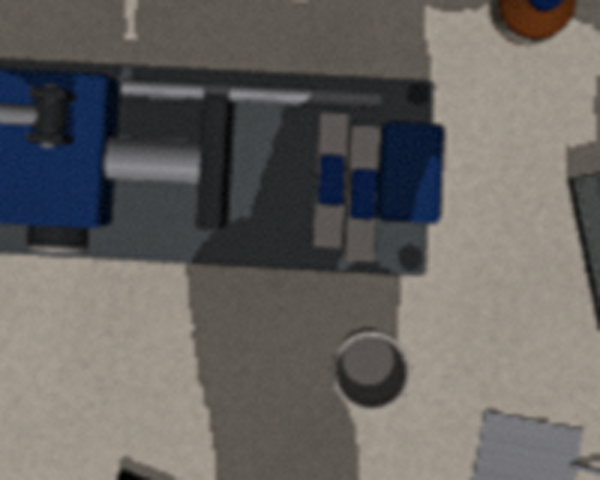

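The cup on the near side is centred at about crop (371,368), roughly world (373,−58). I'll tilt the tool so the fingertips lead, which keeps the gripper body above the cup and away from the tabs.

play_rows --rows '[[[-0.86,0.04,0],[-0.04,-0.94,0]],[[-0.86,0.04,0],[-0.04,-0.94,0]],[[-0.86,0.04,0],[-0.04,-0.94,0]],[[-0.86,0.04,0],[-0.04,-0.94,0]],[[0,0,0],[0,0,0]]]' --hand -1

```text
time: 11.32
tool_pos: [425.0, 33.5, 217.3]
tcp_rot: [3.142, -0.519, -0.041]
contact_force: [-0.1, -0.7, 0.3]
grip_width: 0.6
finger_force: 0.0
```

play_rows --rows '[[[0,0,-0.9],[0,0,0]],[[0,0,-0.9],[0,0,0]],[[0,0,-0.9],[0,0,0]],[[0,0,-0.9],[0,0,0]],[[0,0,-0.7],[0,0,0]],[[0,0,-0.3],[0,0,0]],[[0,0,0],[0,0,0]]]'

```text
time: 12.2
tool_pos: [435.5, 25.2, 137.2]
tcp_rot: [-3.124, -0.461, -0.041]
contact_force: [-0.1, -0.5, 0.1]
grip_width: 0.5
finger_force: 0.0
```

```bash
python3 - <<'E'
from h import *
o=get_obs();print(np.round(o['joint_positions'],3),o['tool_pos'],o['tcp_rot'])
E
```

```text
[-0.173  0.146  2.268  0.277  0.283  1.187] [435.51754602  25.17200207 137.21203482] [-3.12356919 -0.46102902 -0.04091583]
```

play_rows --rows '[[[0.08,0.13,0],[-0.05,0.7,0]],[[0.08,0.13,0],[-0.07,0.7,0]],[[0,0,-0.5],[0,0,0]],[[0,0,-0.6],[0,0,0]],[[0,0,-0.5],[0,0,0]],[[0,0,-0.2],[0,0,0]],[[0,0,0],[0,0,0]]]'

```text
time: 13.08
tool_pos: [440.2, 33.1, 83.5]
tcp_rot: [3.134, -0.267, -0.032]
contact_force: [-0.6, 0.1, 0.7]
grip_width: 0.5
finger_force: 0.0
```

```bash
python3 - <<'E'
from h import *
o=get_obs();print(np.round(o['joint_positions'],3),o['tool_pos'],o['tcp_rot'],inv(o['tool_pos']))
E
```

```text
[-0.108  0.314  2.163  0.032  0.398  1.468] [440.19891206  33.11703976  83.47450722] [ 3.13406799 -0.26660926 -0.03157117] [-100.25062536  -78.29480849   83.47450722]
```

play_rows --rows '[[[0.25,0,0],[0,0,-0.03]],[[0.25,0,0],[0,0,-0.03]],[[0.15,0,0],[0,0,0]],[[0.15,0,0],[0,0,0]],[[0.1,0,0],[0,0,0]],[[0.07,0,0],[0,0,0]]]'

```text
time: 13.82
tool_pos: [468.8, 33.2, 83.2]
tcp_rot: [3.134, -0.265, -0.04]
contact_force: [-2.6, 0.5, 1.9]
grip_width: 0.4
finger_force: 1.6
```

play_rows --rows '[[[0.05,0,0],[0,0,0]],[[0.05,0,0],[0,0,0]]]'

```text
time: 14.08
tool_pos: [472.2, 33.1, 83.3]
tcp_rot: [3.134, -0.266, -0.04]
contact_force: [-1.8, 0.5, -0.1]
grip_width: 0.5
finger_force: 1.2
```

play_rows --rows '[[[0.04,0,0],[0,0,0]],[[0,0,0],[0,0,0]]]'

```text
time: 14.32
tool_pos: [473.4, 33.1, 83.3]
tcp_rot: [3.134, -0.266, -0.04]
contact_force: [-2.7, 0.4, 0.2]
grip_width: 0.2
finger_force: 1.3
```

play_rows --rows '[[[0.04,0,0],[0,0,0]],[[0,0,0],[0,0,0]]]'

```text
time: 14.58
tool_pos: [473.6, 33.1, 83.1]
tcp_rot: [3.134, -0.264, -0.04]
contact_force: [-7.4, -1.1, 2.9]
grip_width: 0.5
finger_force: 3.2
```

play_rows --rows '[[[0.04,0,0],[0,0,0]],[[0,0,0],[0,0,0]]]'

```text
time: 14.82
tool_pos: [473.9, 33.2, 82.9]
tcp_rot: [3.134, -0.263, -0.04]
contact_force: [-10.6, -0.8, 6.3]
grip_width: 0.4
finger_force: 5.1
```

play_rows --rows '[[[-0.4,0,0],[0,0,0]],[[-0.7,0,0],[0,0,0]],[[-0.1,-0.7,0],[0,0,0]],[[-0.05,-0.8,0],[0,0,0]],[[0,-0.67,0],[0,0,0]],[[0,0,0],[0,0,0]],[[0.25,0,0],[0,0,0]],[[0.25,0,0],[0,0,0]],[[0.2,0,0],[0,0,0]],[[0.2,0,0],[0,0,0]],[[0.1,0,0],[0,0,0]]]'

```text
time: 16.2
tool_pos: [467.7, -31.4, 82.9]
tcp_rot: [3.135, -0.264, -0.039]
contact_force: [-6.6, 0.4, 4.0]
grip_width: 0.3
finger_force: 3.3
```

play_rows --rows '[[[0.07,0,0],[0,0,0]],[[0,0,0],[0,0,0]]]'

```text
time: 16.45
tool_pos: [469.8, -31.4, 83.0]
tcp_rot: [3.135, -0.264, -0.039]
contact_force: [-5.0, -0.1, 3.4]
grip_width: 0.5
finger_force: 2.4
```

play_rows --rows '[[[0.04,0,0],[0,0,0]],[[0.03,0,0],[0,0,0]],[[0,0,0],[0,0,0]]]'

```text
time: 16.82
tool_pos: [471.3, -31.4, 82.9]
tcp_rot: [3.135, -0.263, -0.039]
contact_force: [-6.7, -0.0, 5.1]
grip_width: 0.5
finger_force: 4.0
```

play_rows --rows '[[[0.04,0,0],[0,0,0]],[[0,0,0],[0,0,0]]]'

```text
time: 17.08
tool_pos: [471.6, -31.3, 82.6]
tcp_rot: [3.135, -0.262, -0.039]
contact_force: [-10.7, -1.7, 6.9]
grip_width: 0.4
finger_force: 5.9
```

play_rows --rows '[[[0.05,0,0],[0,0,0]],[[0,0,0],[0,0,0]]]'

```text
time: 17.32
tool_pos: [471.9, -31.2, 82.3]
tcp_rot: [3.135, -0.259, -0.039]
contact_force: [-15.0, -2.3, 11.4]
grip_width: 0.7
finger_force: 8.8
```

play_rows --rows '[[[-0.4,0,0],[0,0,0]],[[-0.7,0,0.4],[0,0.5,0]],[[-0.2,0,1],[0,0.9,0]],[[0,0,1],[0,0.5,0]],[[0,0.5,1],[0,0,0]],[[0,0.8,1],[0,0,0]],[[0,0.3,0.5],[0,0,0]],[[0,0,0],[0,0,0]]]'

```text
time: 18.32
tool_pos: [437.2, 16.5, 231.3]
tcp_rot: [3.123, -0.005, -0.037]
contact_force: [0.2, 0.2, -0.2]
grip_width: 0.5
finger_force: 0.0
```

```bash
python3 - <<'E'
from h import *
c,o=wcap();print(o['tool_pos'],o['tcp_rot'])
im=c['frame'].copy()
print(proj(c,[fwd([-55,y,130]) for y in(-170,-158,-134,-78,-45)]).round(1).tolist())
cv2.imwrite('pics/w3.png',cv2.resize(im[:,:,::-1][20:280,120:500],None,fx=2,fy=2,interpolation=2))
E
```

```text
[437.1534732   16.4957013  231.31408599] [ 3.12340912 -0.00512267 -0.03704241]
[[410.7, 150.6], [395.5, 150.6], [365.0, 150.6], [293.5, 150.6], [251.1, 150.6]]
```

View pics/w3.png

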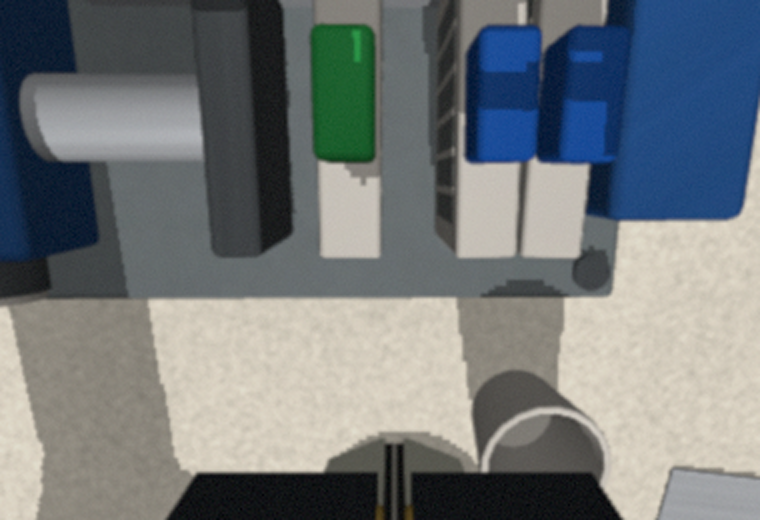

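The wrist view shows all three plates' near edges in line (crop row ~257), standing square. Next is the lever.

play_rows --rows '[[[0.3,0.7,0.7],[0.13,0,0]],[[0.42,0.97,0.5],[0,0,0]],[[0.42,0.97,0],[0,0,0]],[[0.42,0.97,0],[0,0,0]],[[0.42,0.97,0],[0,0,0]],[[0.42,0.97,0],[0,0,0]],[[0.42,0.97,0],[0,0,0]],[[0.42,0.97,0],[0,0,0]],[[0.42,0.97,0],[0,0,0]],[[0.42,0.97,0],[0,0,0]],[[0.42,0.97,0],[0,0,0]],[[0.35,0.95,0],[0,0,0]]]'

```text
time: 19.88
tool_pos: [582.5, 356.6, 264.3]
tcp_rot: [3.141, 0.001, -0.039]
contact_force: [-0.7, 0.4, -0.6]
grip_width: 0.8
finger_force: 0.0
```

```bash
python3 - <<'E'
from h import *
c,o=wcap('w4.png');print(o['tool_pos'],o['tcp_rot'],inv(o['tool_pos']))
for q,z in(('lever_grip',199),('lever_pivot',135),('hold_valve_tip',188)):
    print(q,[(inv(onz(c,r['at'],z)).round(1).tolist(),round(r['p'],2),np.round(r['at'])) for r in pinpoint(q,'wrist')])
E
```

```text
[582.46863395 356.62250288 264.32729472] [ 3.14053864e+00  1.00595093e-03 -3.93254429e-02] [ 29.19447989 250.55230365 264.32729472]
lever_grip [([30.7, 251.5, 199.0], 0.66, array([222., 316.]))]
lever_pivot [([29.4, 96.8, 135.0], 0.69, array([198., 486.]))]
hold_valve_tip []
```

View pics/w4.png

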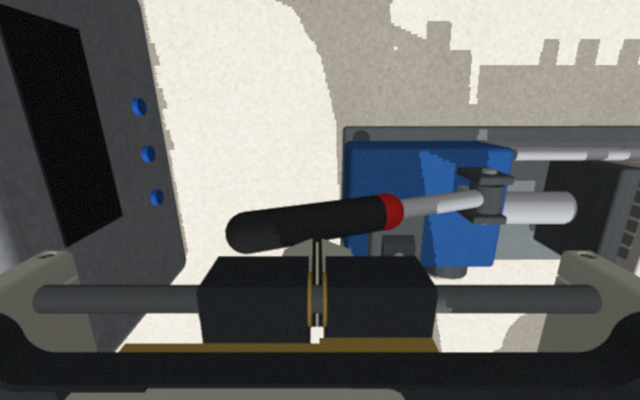

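The wrist view shows the grip lying under the fingertips, with its centre at (316,222). That matches the fit, so I'll make the first stroke.

play_rows --rows '[[[0.03,0,-0.8],[0,0,0]],[[0,0,-0.7],[0,0,0]],[[0,0,-0.9],[0,0,0]],[[0,0,-0.8],[0,0,0]],[[0,0,-0.4],[0,0,0]],[[0,0,-0.25],[0,0,0]],[[0,0,0],[0,0,0]]]'

```text
time: 20.95
tool_pos: [583.5, 357.1, 152.6]
tcp_rot: [-3.137, -0.004, -0.039]
contact_force: [-0.7, 5.3, 8.5]
grip_width: 0.8
finger_force: 4.1
```

play_rows --rows '[[[0,0,-0.12],[0,0,0]],[[0,0,0],[0,0,0]]]'

```text
time: 21.2
tool_pos: [583.5, 357.1, 149.4]
tcp_rot: [-3.137, -0.005, -0.039]
contact_force: [-0.4, 5.8, 7.4]
grip_width: 0.2
finger_force: 4.2
```

play_rows --rows '[[[0,0,0.9],[0,0,0]],[[0,0,1],[0,0,0]],[[0,0,0.9],[0,0,0]],[[0,0,0.4],[0,0,0]],[[0,0,0],[0,0,0]],[[0,0,-0.8],[0,0,0]],[[0,0,-1],[0,0,0]],[[0,0,-0.9],[0,0,0]],[[0,0,-0.5],[0,0,0]],[[0,0,0],[0,0,0]],[[0,0,0],[0,0,0]]]'

```text
time: 22.58
tool_pos: [583.0, 358.2, 148.1]
tcp_rot: [-3.137, -0.003, -0.038]
contact_force: [-0.2, 5.4, 7.5]
grip_width: 0.5
finger_force: 4.5
```

play_rows --rows '[[[0,0,0.9],[0,0,0]],[[0,0,1],[0,0,0]],[[0,0,0.9],[0,0,0]],[[0,0,0.4],[0,0,0]],[[0,0,0],[0,0,0]],[[0,0,-0.8],[0,0,0]],[[0,0,-1],[0,0,0]],[[0,0,-0.9],[0,0,0]],[[0,0,-0.5],[0,0,0]],[[0,0,0],[0,0,0]],[[0,0,0],[0,0,0]]]'

```text
time: 23.95
tool_pos: [582.9, 358.4, 147.8]
tcp_rot: [-3.137, -0.003, -0.038]
contact_force: [0.2, 6.2, 8.5]
grip_width: 0.4
finger_force: 4.6
```

play_rows --rows '[[[0,0,0.9],[0,0,0]],[[0,0,1],[0,0,0]],[[0,0,0.9],[0,0,0]],[[0,0,0.4],[0,0,0]],[[0,0,0],[0,0,0]],[[0,0,-0.8],[0,0,0]],[[0,0,-1],[0,0,0]],[[0,0,-0.9],[0,0,0]],[[0,0,-0.5],[0,0,0]],[[0,0,0],[0,0,0]],[[0,0,0],[0,0,0]]]'

```text
time: 25.32
tool_pos: [583.0, 358.7, 148.3]
tcp_rot: [-3.137, -0.004, -0.038]
contact_force: [-0.0, 5.5, 11.2]
grip_width: 0.4
finger_force: 5.9
```

play_rows --rows '[[[0,0,0.9],[0,0,0]],[[0,0,1],[0,0,0]],[[0,0,0.9],[0,0,0]],[[0,0,0.4],[0,0,0]],[[0,0,0],[0,0,0]],[[0,0,-0.8],[0,0,0]],[[0,0,-1],[0,0,0]],[[0,0,-0.9],[0,0,0]],[[0,0,-0.5],[0,0,0]],[[0,0,0],[0,0,0]],[[0,0,0],[0,0,0]]]'

```text
time: 26.7
tool_pos: [583.1, 359.3, 149.0]
tcp_rot: [-3.136, -0.005, -0.038]
contact_force: [-1.2, 7.4, 14.5]
grip_width: 0.4
finger_force: 7.4
```

play_rows --rows '[[[0,0,0.9],[0,0,0]],[[0,0,1],[0,0,0]],[[0,0,0.9],[0,0,0]],[[0,0,0.4],[0,0,0]],[[0,0,0.7],[0,0,0]],[[0,0,0],[0,0,0]]]'

```text
time: 27.45
tool_pos: [582.9, 356.7, 264.0]
tcp_rot: [-3.141, -0.001, -0.038]
contact_force: [-0.3, 1.0, 0.1]
grip_width: 1.1
finger_force: 0.0
```

```bash
python3 - <<'E'
from h import *
c,o=wcap();print(o['tool_pos'],o['tcp_rot'],inv(o['tool_pos']),o['time'])
for n in('scene','top'):
    cc=capture(n);
    if n=='scene': cv2.imwrite('pics/s5.png',cv2.resize(cc['frame'][:,:,::-1][130:320,270:470],None,fx=3,fy=3,interpolation=2))
    for q,z in(('pusher_face',80),('hold_valve_tip',188),('lever_grip',199)):
        print(n,q,[(inv(onz(cc,r['at'],z)).round(1).tolist(),round(r['p'],2)) for r in pinpoint(q,n)])
E
```

```text
[582.852479   356.73416529 264.02292558] [-3.14103983e+00 -1.45167821e-03 -3.84394320e-02] [ 29.57363971 250.67896599 264.02292558] 27.45
scene pusher_face [([1.3, -104.4, 80.0], 0.78)]
scene hold_valve_tip [([-54.7, 177.4, 188.0], 0.44), ([66.9, 69.7, 188.0], 0.23)]
scene lever_grip [([25.8, 251.1, 199.0], 0.98), ([-49.3, 180.5, 199.0], 0.53)]
top pusher_face [([-0.5, -102.8, 80.0], 0.73), ([-55.7, -378.8, 80.0], 0.59)]
top hold_valve_tip [([-58.0, 171.6, 188.0], 0.72)]
top lever_grip [([27.6, 251.6, 199.0], 0.76)]
```

View pics/s5.png

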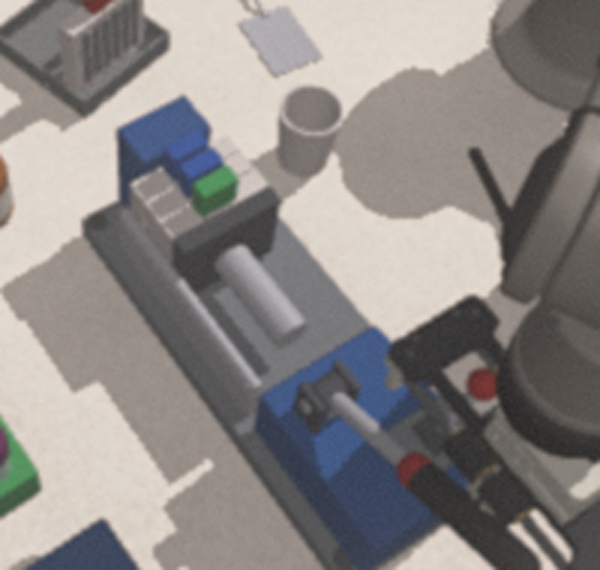

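The scene view shows all three plates squeezed between pusher and head, with no gaps visible. I'll make one more stroke to be sure it's clamped, then move to the near side of the valve.

play_rows --rows '[[[0,0,-0.8],[0,0,0]],[[0,0,-0.7],[0,0,0]],[[0,0,-0.9],[0,0,0]],[[0,0,-0.8],[0,0,0]],[[0,0,-0.45],[0,0,0]],[[0,0,-0.3],[0,0,0]],[[0,0,0],[0,0,0]],[[0,0,0],[0,0,0]]]'

```text
time: 28.9
tool_pos: [583.9, 359.7, 149.8]
tcp_rot: [-3.134, -0.007, -0.038]
contact_force: [-3.2, 7.0, 14.1]
grip_width: 0.2
finger_force: 7.3
```

play_rows --rows '[[[0,0,0.9],[0,0,0]],[[0,0,1],[0,0,0]],[[0,0,0.9],[0,0,0]],[[0,0,0.6],[0,0,0]],[[0,0,0.5],[0,0,0]],[[0,0,0],[0,0,0]]]'

```text
time: 29.65
tool_pos: [583.1, 356.7, 263.9]
tcp_rot: [-3.14, -0.003, -0.039]
contact_force: [0.2, -0.5, -0.8]
grip_width: 0.6
finger_force: 0.0
```

play_rows --rows '[[[-0.92,-0.46,0],[0,0,0]],[[-0.92,-0.46,0],[0,0,0]],[[-0.92,-0.46,0],[0,0,0]],[[-0.92,-0.46,0],[0,0,0]],[[-0.92,-0.46,0],[0,0,0]],[[0,0,-0.7],[0,0,0]],[[0,0,-0.9],[0,0,0]],[[0,0,-0.7],[0,0,0]],[[0,0,0],[0,0,0]]]'

```text
time: 30.78
tool_pos: [443.4, 286.9, 191.6]
tcp_rot: [3.139, 0.004, -0.039]
contact_force: [0.2, 0.2, -0.5]
grip_width: 0.6
finger_force: 0.0
```

play_rows --rows '[[[0.5,0,0],[0,0,0]],[[0.5,-0.02,0],[0,0,0]],[[0.5,-0.02,0],[0,0,0]],[[0.5,-0.02,0],[0,0,0]],[[0.5,-0.02,0],[0,0,0]],[[0.4,-0.02,0],[0,0,0]]]'

```text
time: 31.52
tool_pos: [532.9, 284.3, 193.7]
tcp_rot: [-3.141, -0.001, -0.039]
contact_force: [-1.0, -0.2, -0.5]
grip_width: 0.5
finger_force: 0.6
```

play_rows --rows '[[[0.15,0,0],[0,0,0]],[[0.1,0,0],[0,0,0]],[[0,0,0],[0,0,0]]]'

```text
time: 31.9
tool_pos: [539.3, 284.5, 193.8]
tcp_rot: [-3.141, -0.001, -0.039]
contact_force: [-0.1, -0.6, 0.3]
grip_width: 0.2
finger_force: 0.0
```

play_rows --rows '[[[0.1,0,0],[0,0,0]],[[0,0,0],[0,0,0]]]'

```text
time: 32.15
tool_pos: [539.9, 284.5, 193.8]
tcp_rot: [3.141, 0.004, -0.038]
contact_force: [-8.2, -0.1, 2.8]
grip_width: 0.5
finger_force: 4.3
```

```bash
python3 - <<'E'
from h import *
o=get_obs();print(inv(o['tool_pos']),o['contact_force'])
cs=capture('scene')
for n,cc in(('scene',cs),('top',capture('top'))):
    print(n,[(inv(onz(cc,r['at'],188)).round(1).tolist(),round(r['p'],2),np.round(r['at'])) for r in pinpoint('hold_valve_tip',n)])
    print([proj(cc,fwd([-22+70*np.sin(a),175,127+70*np.cos(a)])).round(1).tolist() for a in(0.3,.4,.5)])
cv2.imwrite('pics/s6.png',cv2.resize(cs['frame'][:,:,::-1][200:320,340:500],None,fx=4,fy=4,interpolation=2))
E
```

```text
[-10.48421438 176.83787941 193.77944625] [-8.16814649 -0.12731531  2.82810014]
scene [([11.6, 174.0, 188.0], 0.68, array([272., 409.]))]
[[[414.1, 268.3]], [[411.7, 270.2]], [[409.3, 272.1]]]
top [([133.6, -427.1, 188.0], 0.75, array([165., 461.])), ([15.4, 172.2, 188.0], 0.47, array([202., 199.]))]
[[[196.4, 209.1]], [[196.9, 206.2]], [[197.5, 203.6]]]
```

View pics/s6.png

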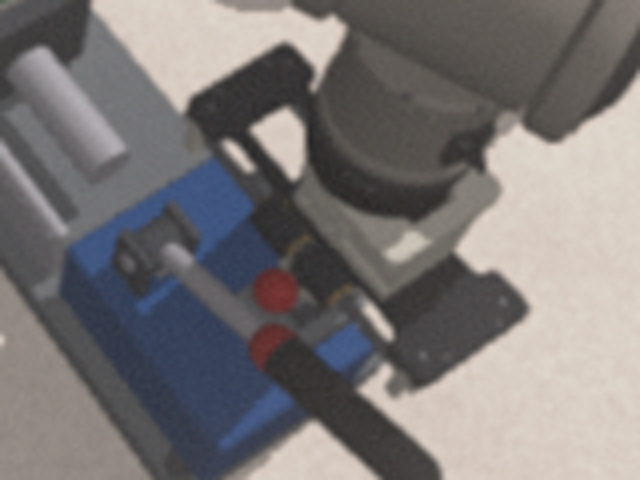

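The ball, at full-image pixel (409,272), is on its end stop: it sits exactly where the fit puts a fully thrown valve, and the push met 8 N. I'll back off and check.

play_rows --rows '[[[-0.5,0,0],[0,0,0]],[[-0.9,0,0],[0,0,0]],[[-0.9,0,0.5],[0,0,0]],[[-0.9,0,1],[0,0,0]],[[-0.6,0,1],[0,0,0]],[[0,0,0],[0,0,0]],[[0,0,0],[0,0,0]]]'

```text
time: 33.22
tool_pos: [428.3, 284.4, 268.5]
tcp_rot: [-3.141, -0.001, -0.038]
contact_force: [0.6, 0.1, -0.6]
grip_width: 0.4
finger_force: 0.0
```

```bash
python3 - <<'E'
from h import *
print(get_obs()['contact_force'],get_obs()['time'])
for n in('scene','top'):
    cc=capture(n)
    if n=='scene': cv2.imwrite('pics/s7.png',cv2.resize(cc['frame'][:,:,::-1][90:330,220:480],None,fx=2.4,fy=2.4,interpolation=2))
    for q,z in(('hold_valve_tip',188),('pusher_face',80),('lever_grip',199)):
        print(n,q,[(inv(onz(cc,r['at'],z)).round(1).tolist(),round(r['p'],2)) for r in pinpoint(q,n)])
E
```

```text
[ 0.59749142  0.10985084 -0.59598402] 33.225
scene hold_valve_tip [([9.1, 169.5, 188.0], 0.55), ([94.1, -57.8, 188.0], 0.29)]
scene pusher_face [([1.7, -98.2, 80.0], 0.63)]
scene lever_grip [([30.7, 250.6, 199.0], 0.72)]
top hold_valve_tip [([14.2, 167.7, 188.0], 0.51)]
top pusher_face [([9.6, -105.6, 80.0], 0.57), ([15.9, 214.7, 80.0], 0.52), ([-3.8, -158.9, 80.0], 0.31)]
top lever_grip [([27.5, 252.5, 199.0], 0.69)]
```

View pics/s7.png

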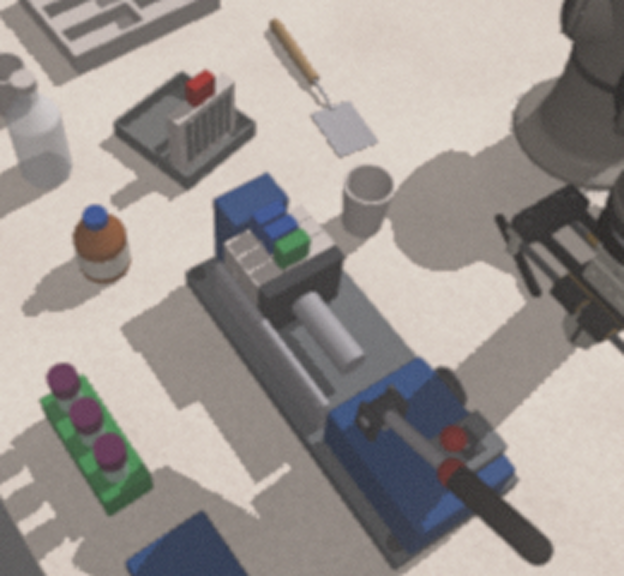

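The final view shows the plates clamped and flush, the lever up, and the valve ball thrown over at crop (454,438). The red-tabbed plate is still in the rack and both bottles are standing.

```bash
python3 -c "
from plant import bot
print(bot.close_job())"
```

```text
the job is handed in; nothing more can be done
None
```

I handed the job in after about 33 s of robot time: the green-tabbed plate is loaded, all three plates are flush against the rail and clamped after six full lever strokes, and the hold valve is thrown fully over; the red-tabbed plate and both bottles were left alone, and no verdict came back.

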